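# Seat a vacuum seal ring on the trap spigot with a fork lifter

### The arm

A 6-joint arm with a two-finger parallel gripper is mounted at the origin on the work surface. World frame = base frame: x ahead of the robot, y to its left, z up, the work surface at z = 0. Lengths are in m, angles in rad, forces in N, time in s.
With the tool pointing down it reaches from about 0.35 to 1 m from the base axis. Payload 7.1 kg.
Tool frame: the origin (TCP) lies between the finger pads; the fingertips stand 22 mm ahead of it and the grasp point (between the pads) lies 3 mm ahead of it; z points along the fingers, y is the line along which they close (so a half turn about z gives the same grasp; the last joint's range is limited). The gripper opens to 85 mm and grips with 20 to 120 N. Pads are 22 mm wide; open, the fingers measure 114 mm over their backs; the gripper's body (76 mm by 85 mm) begins 54 mm behind the grasp point. The pads swing forward as they close: fully open they stand 13 mm farther back than shut.
Start: joints at [-1.268, 0.423, 1.63, -0, 1.089, -0.019], TCP at [0.198, -0.593, 0.225] pointing down, gripper open.
Joint ranges: [-3, 3], [-0.9, 2.11], [0.09, 2.58], [-1.31, 4.45], [0.11, 2.69], [-2.54, 2.54]. Speed limits (rad/s): [2.39, 2.39, 3.01, 3.14, 3.14, 3.14].

### API

Orientations are given as a rotation vector (axis times angle).
In Python, from rig import manip gives the robot as it stands. The module is installed in compiled form; this text tells all that it offers. Calls block until the motion is done:
- manip.move_to(position, orientation): joint-space move of the TCP to a pose.
- manip.servo_line(position, orientation=None, rate=0.15): straight line of the TCP; orientation=None keeps the orientation; rate is the mean speed in m/s.
- manip.set_joints(angles): joint-space move.
- manip.command_gripper(opening, f_grip=None): finger opening in m; f_grip is the grip in N (None keeps the last); returns when the fingers have stopped.
- manip.hold(seconds).
- manip.solve_ik(position, orientation): joint angles nearest the present ones, or None.
- manip.camera(name): name is "side" or "top" or "wrist"; returns a dict with "image" (400x640x3 uint8, red, green, blue), "fx", "fy", "cx", "cy" (pixels), "cam_to_world" (4x4, takes a point from camera to world coordinates); the wrist camera has in their place "mount" (4x4, takes a point from camera to tool coordinates, whose origin is the TCP and whose axes are the flange's). Camera axes: x right, y down, z forward; pixel columns grow to the right and rows downward; lengths in m; the calibration is good to about 2 mm. A picture is of the moment at which its call begins: read the wrist's pose just before it. There is no depth.
A pose or a line that the arm cannot do raises manip.IKError and nothing moves.
- manip.sign_off(): hands the job in; it is judged then, once.
Readings, each from a call of its own:
- manip.get_time(): time.
- manip.get_joint_positions(): joint angles.
- manip.get_joint_vel(): joint speeds.
- manip.get_tau(): joint torques, N m.
- manip.get_position(): TCP position.
- manip.get_ee_rot(): TCP orientation.
- manip.get_contact_force(): force on the tool from outside, world axes, zero at the start.
- manip.get_torque(): the same for the moment, N m.
- manip.get_width(): finger opening in m.
- manip.get_grip_force(): force on a finger pad.
Only numpy, scipy, OpenCV 4.12 (cv2) and the standard library are available. Lean on these libraries where they do the work, as an engineer would, in place of code of your own. Each camera call takes 0.05 s, during which the arm holds its last target. There are 200 camera calls.

### The job

The metal seal ring lies loose on the tines of the fork lifter. Lift the lifter by its black handle, carry the ring level to the vacuum trap and set it over the upright spigot so that it is left lying on the black sleeve, without your fingers ever touching the ring. Then take the fork out and press straight down on the ring with the tines on both sides of the spigot until the stiff sleeve meets its stop, keep a firm push of about 14 N (never more than 20 N) on it for half a second, and stand the lifter upright on the bare bench again, clear of the trap, leaving the other things where they are.

Things in the scene. Friction and masses are not known exactly. Their poses are not given: they have to be found in the camera images.
- lifter: steel fork lifter, 0.2 kg, stands by itself. Origin: underside of the blade, middle of the slot; z up, x to the open end of the tines. Blade flat, 4 mm thick: two tines x -22 to +26 mm, each 14 mm wide, slot 37 mm between, 65 mm over all, joined by a web x -52 to -22 mm. A post (30 mm wide, x -48 to -40 mm) rises from the web to an arm over the slot, 94 to 102 mm above the underside
- lifter_handle (a point): middle of the lifter's upright black handle, straight above the lifter's origin by 130 mm: 14 x 14 mm square, sides along the lifter's x and y, from 102 to 157 mm above the blade's underside, standing on the arm; axes as the lifter's
- seal_ring: flat aluminium seal ring, 56 mm outside, 25 mm hole, 6 mm thick, about 0.07 kg. Origin: centre of its underside; z along its axis. At the start it lies loose on the lifter's tines (underside 4 mm above the lifter's origin, up to 4 mm off its middle)
- trap: vacuum trap head fixed to the bench: grey base 100 x 120 x 22 mm, brass hose end low at its +y side (out to 84 mm, 20 mm high), collar of 48 mm diameter up to 30 mm. Origin: centre of the base's underside, z up. On the z axis stands a steel spigot, 22 mm diameter up to 106 mm, then tapering to a blunt nose at 122 mm; round it a brass stop nut and on that a black sleeve, both 31 mm diameter
- spigot_nose (a point): top of the spigot, 122 mm above the trap's origin. The sleeve's top, where the ring comes to lie, starts 54 to 92 mm above the trap's origin, 4 to 22 mm above its stop, a rubber washer on the nut (gives 0.6 mm at 15 N). The stop (sleeve top at 50 to 70 mm) differs each time, is not measured and must be felt. The sleeve slides with 4 to 5 N of friction and stays where left
- beaker: bystander: glass beaker, 64 mm across, 75 mm high; origin under its base
- amber_jar: bystander: amber jar, 54 mm across, 85 mm high; origin under its base
- cork_ring: bystander: cork flask ring, 100 mm across, 25 mm high; origin under its centre
- spanner: bystander: steel spanner lying flat near the far edge; origin under its middle
- solvent_bottle: bystander: amber bottle with blue cap, 72 mm across, 150 mm high; origin under its base
- stopper: bystander: green glass stopper, 32 mm across, 45 mm high; origin under its base
- dish: bystander: white ceramic bowl, 80 mm across, 50 mm high; origin under its base
There are look-alikes about, which are no part of the job. What is shaped like the lifter but red is not meant.

How it is judged:
By the outcome, as a careful person would: the job done as asked, in the order asked, and still so for the second after the job is handed in, with the robot touching nothing.
It also fails if it takes over 72 s, if anything falls off the work surface, if the arm or the gripper's body presses on something with over 40 N, if the wrist force passes 120 N, or if a joint passes its speed limit or range.

## Working session

There is one attempt and no reset: what is moved stays moved. The work goes in short steps, each a Python script; the robot and the scene stay as the last script left them, time stands still between calls to the robot, and variables do not carry over. Pictures are saved under pics/ and viewed, at most 10 in all, crops included, and the job is handed in when it is done.

```bash
mkdir -p pics
python3 - <<'E'
from rig import manip
import cv2,numpy as np,pickle
d={}
for n in("side","top","wrist"):
    p=manip.get_position();r=manip.get_ee_rot()
    c=manip.camera(n);c['p']=p;c['r']=r;d[n]=c
    cv2.imwrite(f"pics/{n}0.png",c["image"][:,:,::-1])
    print(n,c['fx'],c['cx'],c['cy'],np.round(c.get('cam_to_world',c.get('mount')),3).tolist())
pickle.dump(d,open('c0.pkl','wb'))
print(manip.get_time(),manip.get_position(),manip.get_ee_rot())
E
```

```text
side 516.8144860383871 320.0468764783655 198.26909032502516 [[-0.974, -0.178, 0.143, 0.387], [-0.228, 0.732, -0.642, 0.845], [0.009, -0.657, -0.753, 1.091], [0.0, 0.0, 0.0, 1.0]]
top 403.0680705370824 322.8295905464554 201.21496646647842 [[-0.014, -0.985, 0.173, 0.39], [-1.0, 0.016, 0.013, 0.002], [-0.015, -0.172, -0.985, 1.102], [0.0, 0.0, 0.0, 1.0]]
wrist 287.6647776644063 319.25632463983635 202.23154943704944 [[0.001, -0.961, -0.277, 0.069], [1.0, 0.001, 0.0, 0.0], [0.0, -0.277, 0.961, -0.149], [0.0, 0.0, 0.0, 1.0]]
0.15 [ 0.19757081 -0.59250066  0.22431114] [-3.09985230e+00 -5.03087572e-01  2.62586150e-04]
```

View pics/top0.png

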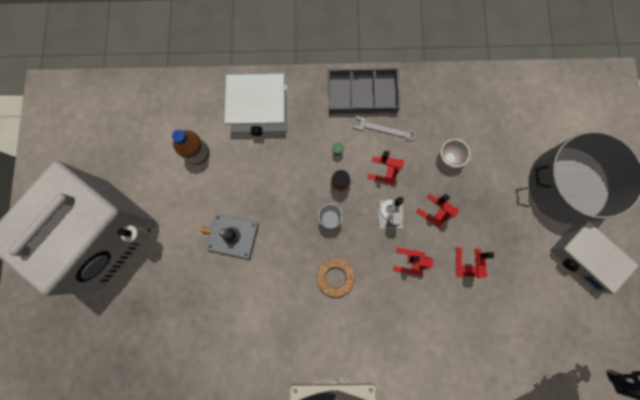

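View pics/side0.png

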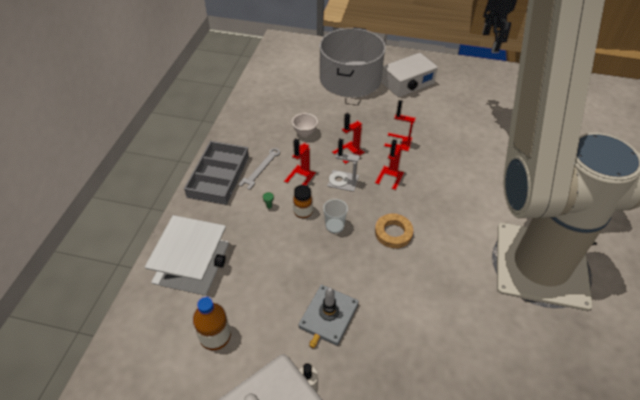

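Top view: the steel lifter with the white ring is at about (391,210). The look-alikes are red forks at (386,168), (438,210), (414,262) and (471,262), so I choose the steel one. The trap is at (232,236), with its brass hose end at (205,230). Side view: lifter (346,170), trap (330,310).

Run:
```python
import cv2,numpy as np
t=cv2.imread('pics/top0.png');s=cv2.imread('pics/side0.png')
f=lambda im,x,y,w,h:cv2.resize(im[y:y+h,x:x+w],(400,300),interpolation=cv2.INTER_CUBIC)
cv2.imwrite('pics/crop1.png',np.vstack([np.hstack([f(t,360,180,68,51),f(s,310,135,80,60)]),np.hstack([f(t,196,206,72,54),f(s,286,276,92,69)])]))
```

```text
(no output)
```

View pics/crop1.png

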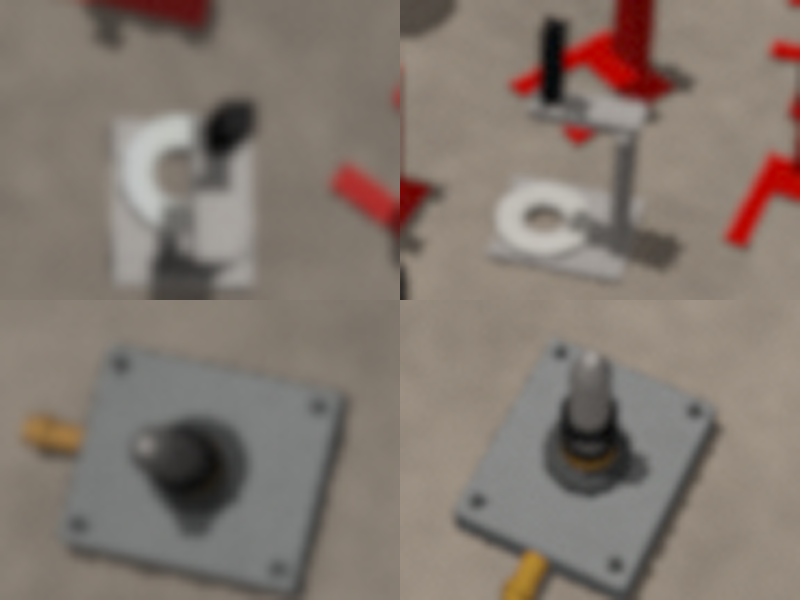

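Crop: the steel lifter carries the ring, its handle top is at top px (400,199) and side px (340,139), and its tines point image-up (world +x). The spigot nose is at top (222,233) and side (330,289). Next I triangulate these, then take wrist close-ups.

```bash
cat > h.py <<'E'
from rig import manip
import numpy as np,cv2,pickle
from scipy.spatial.transform import Rotation as R
def ray(c,u,v):
    d=np.array([(u-c['cx'])/c['fx'],(v-c['cy'])/c['fy'],1])
    if 'mount' in c:
        T=np.eye(4);T[:3,:3]=R.from_rotvec(c['r']).as_matrix();T[:3,3]=c['p'];M=T@c['mount']
    else: M=c['cam_to_world']
    return M[:3,3],M[:3,:3]@d
def plane(c,u,v,z):
    o,d=ray(c,u,v);return o+d*(z-o[2])/d[2]
def tri(*l):
    A=0;b=0
    for c,u,v in l:
        o,d=ray(c,u,v);d=d/np.linalg.norm(d);P=np.eye(3)-np.outer(d,d);A=A+P;b=b+P@o
    return np.linalg.solve(A,b)
def proj(c,p):
    if 'mount' in c:
        T=np.eye(4);T[:3,:3]=R.from_rotvec(c['r']).as_matrix();T[:3,3]=c['p'];M=T@c['mount']
    else: M=c['cam_to_world']
    q=M[:3,:3].T@(np.asarray(p)-M[:3,3]);return [c['cx']+c['fx']*q[0]/q[2],c['cy']+c['fy']*q[1]/q[2]]
def shot(n,f=None):
    p=manip.get_position();r=manip.get_ee_rot();c=manip.camera(n);c['p']=p;c['r']=r
    if f: cv2.imwrite(f'pics/{f}.png',c['image'][:,:,::-1]);pickle.dump(c,open(f'{f}.pkl','wb'))
    return c
def rot(yaw): # tool down, tool x at yaw
    return (R.from_euler('z',yaw)*R.from_euler('x',np.pi)).as_rotvec()
E
python3 - <<'E'
from h import *
d=pickle.load(open('c0.pkl','rb'));t,s=d['top'],d['side']
print('nose',tri((t,222.1,232.6),(s,330.2,288.7)))
print('handle',tri((t,400.5,199),(s,340.4,139)))
print('tine/web edge corners',[plane(t,360+u*.17,180+v*.17,.004).round(3).tolist() for u,v in((112,118),(250,118),(112,285),(255,288))])
print('trap base corners',[plane(t,196+u*.18,206+v*.18,.022).round(3).tolist() for u,v in((112,45),(345,95),(65,245),(298,292))])
print('hose tip',plane(t,196+25*.18,206+130*.18,.01))
for n,(u,v) in dict(beaker=(330,220),cork=(335,278),dish=(455,158),red1=(386,170),red2=(436,214),red3=(414,262),red4=(471,262),jar=(341,183),stop=(338,152)).items(): print(n,plane(t,u,v,0.02).round(3))
T=R.from_rotvec(manip.get_ee_rot()).as_matrix();print(T.round(2))
for y in (0,np.pi/2,-np.pi/2,np.pi):
  print(y,[None if q is None else np.round(q,2) for q in (manip.solve_ik(p,rot(y)) for p in ([.5,-.15,.3],[.47,.25,.25],[.6,.15,.2]))])
E
```

```text
nose [0.48975217 0.26355503 0.11601622]
handle [ 0.5591891  -0.17084568  0.15350364]
tine/web edge corners [[0.583, -0.139, 0.004], [0.582, -0.203, 0.004], [0.505, -0.136, 0.004], [0.502, -0.202, 0.004]]
trap base corners [[0.549, 0.306, 0.022], [0.522, 0.192, 0.022], [0.452, 0.326, 0.022], [0.428, 0.213, 0.022]]
hose tip [0.5090046  0.35105422 0.01      ]
beaker [ 0.528 -0.003  0.02 ]
cork [ 0.374 -0.013  0.02 ]
dish [ 0.695 -0.351  0.02 ]
red1 [ 0.664 -0.159  0.02 ]
red2 [ 0.54  -0.289  0.02 ]
red3 [ 0.413 -0.223  0.02 ]
red4 [ 0.411 -0.373  0.02 ]
jar [ 0.63  -0.035  0.02 ]
stop [ 0.718 -0.028  0.02 ]
[[ 0.95  0.32 -0.  ]
 [ 0.32 -0.95  0.  ]
 [ 0.   -0.   -1.  ]]
0 [array([-0.31,  0.19,  1.78, -0.  ,  1.18,  1.26]), array([ 0.47,  0.26,  1.81, -0.  ,  1.07,  2.04]), array([ 0.23,  0.44,  1.66, -0.  ,  1.04,  1.8 ])]
1.5707963267948966 [array([-0.31,  0.19,  1.78,  0.  ,  1.18, -0.31]), array([ 0.47,  0.26,  1.81, -0.  ,  1.07,  0.47]), array([ 0.23,  0.44,  1.66, -0.  ,  1.04,  0.23])]
-1.5707963267948966 [None, None, None]
3.141592653589793 [array([-0.31,  0.19,  1.78,  0.  ,  1.18, -1.89]), array([ 0.47,  0.26,  1.81,  0.  ,  1.07, -1.1 ]), array([ 0.23,  0.44,  1.66,  0.  ,  1.04, -1.35])]
```

Run:
```python
from h import *
yaw=np.pi/2
manip.command_gripper(.05)
manip.move_to([.489,.335,.25],rot(yaw)); manip.hold(.2); a=shot('wrist','w_trap')
manip.move_to([.556,-.13,.25],rot(yaw-.026)); manip.hold(.2); b=shot('wrist','w_lift')
print(manip.get_time(),manip.get_position(),manip.get_contact_force())
f=lambda im:cv2.resize(im[:,120:520],(400,400))[:, :, ::-1]
cv2.imwrite('pics/two.png',np.hstack([f(a['image']),f(b['image'])]))
print(proj(a,[.489,.2615,.122]),proj(b,[.556,-.17,.157]),proj(b,[.556,-.17,.004]))
```

```text
6.2 [ 0.55617666 -0.12928672  0.24998195] [-0.14988576 -0.26530762  0.31000458]
[np.float64(319.63855096411413), np.float64(259.53983528647643)] [np.float64(320.7906497281014), np.float64(245.41714338542815)] [np.float64(320.25717144448214), np.float64(200.22123039566438)]
```

View pics/two.png

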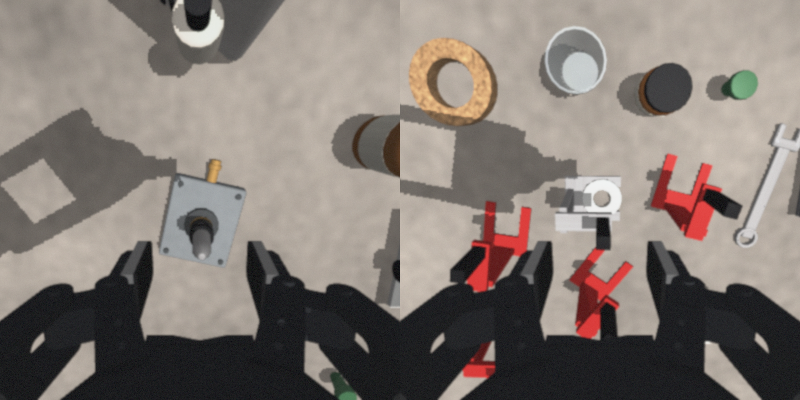

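Wrist views: the spigot nose is at about px (322,255) and the trap base corners span (280–365, 173–265). The lifter blade spans about px (276–341, 177–231), the ring centre is (322,198), and the handle is at (322,217–249). The predictions match, so I zoom in for exact pixels.

Run:
```python
from h import *
a=cv2.imread('pics/w_trap.png');b=cv2.imread('pics/w_lift.png')
f=lambda im,x,y,w,h:cv2.resize(im[y:y+h,x:x+w],(400,500),interpolation=cv2.INTER_CUBIC)
z=np.hstack([f(a,275,165,96,120),f(b,268,162,80,100)])
cv2.imwrite('pics/zoom.png',z)
```

```text
(no output)
```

View pics/zoom.png

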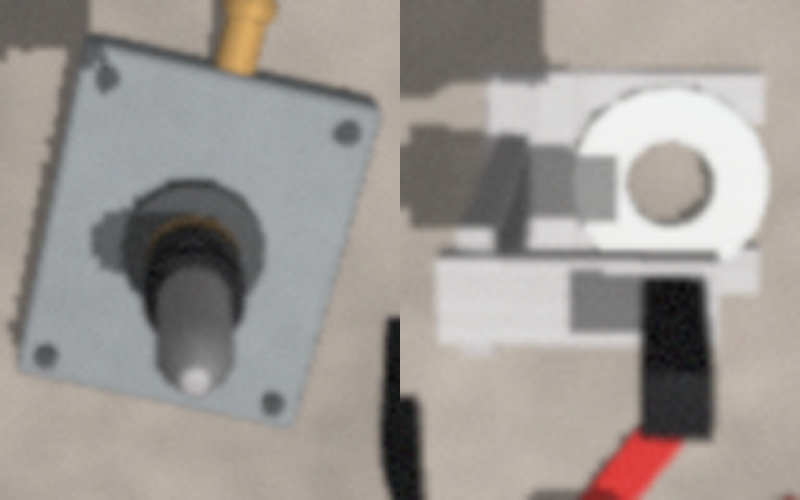

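Run:
```python
from h import *
a=pickle.load(open('w_trap.pkl','rb'));b=pickle.load(open('w_lift.pkl','rb'))
A=lambda u,v,z:plane(a,275+u*.24,165+v*.24,z).round(4)
B=lambda u,v,z:plane(b,268+(u-400)*.2,162+v*.2,z).round(4)
print('nose',A(195,378,.122))
s=[A(u,v,.022) for u,v in((105,78),(347,131),(45,355),(272,403))];print('screws',np.mean(s,0))
print('spigot at 106: ',A(195,350,.106))
print('handle top',B(676,404,.157),[B(u,v,.157) for u,v in((640,437),(712,437))])
print('tines end',B(764,75,.004),B(759,293,.004),'back top',B(487,75,.004))
print('ring hole',B(670,182,.010),'outer',B(578,175,.01),B(770,175,.01))
print('arm edge',B(440,250,.102),B(720,255,.102),B(435,345,.102))
```

```text
nose [0.4913 0.266  0.122 ]
screws [0.491075 0.264225 0.022   ]
spigot at 106:  [0.4914 0.2662 0.106 ]
handle top [ 0.5583 -0.1675  0.157 ] [array([ 0.5515, -0.1739,  0.157 ]), array([ 0.5647, -0.1742,  0.157 ])]
tines end [ 0.5854 -0.1371  0.004 ] [ 0.5837 -0.2015  0.004 ] back top [ 0.5082 -0.1353  0.004 ]
ring hole [ 0.5585 -0.1657  0.01  ] outer [ 0.5328 -0.1631  0.01  ] [ 0.5865 -0.1644  0.01  ]
arm edge [ 0.5081 -0.1546  0.102 ] [ 0.5687 -0.1572  0.102 ] [ 0.5055 -0.1767  0.102 ]
```

Run:
```python
from h import *
yaw=np.pi/2-.033
manip.move_to([.5583,-.168,.25],rot(yaw))
manip.servo_line([.5583,-.168,.135],rate=.1)
manip.hold(.2);f0=manip.get_contact_force();print('pre',f0)
manip.command_gripper(0.0,70); manip.hold(.2)
print(manip.get_width(),manip.get_grip_force(),manip.get_contact_force())
manip.servo_line([.5583,-.168,.155],rate=.03)
manip.hold(.2);print(manip.get_contact_force(),manip.get_torque(),manip.get_time())
manip.servo_line([.5583,-.168,.29],rate=.06)
manip.hold(.2);c=shot('wrist','w_held')
print(manip.get_width(),manip.get_position(),manip.get_time())
cv2.imwrite('pics/held_c.png',c['image'][100:400,170:470,::-1].repeat(2,0).repeat(2,1))
for n,p in dict(ring=[.0,0,.010]).items():print(proj(c,np.array([.5583,-.168,.155])+p))
```

```text
pre [ 0.2166193  -0.71980262  0.98054246]
0.011870564916114509 69.24296379089355 [ 1.62514436 -0.03065848  3.12758948]
[ 0.06356012  0.79221259 -2.50024907] [-0.03030051 -0.04601989 -0.03275888] 9.6167
0.011799958196761228 [ 0.55826621 -0.16799777  0.2899233 ] 12.2667
[np.float64(320.01164073356813), np.float64(193.43988280816131)]
```

View pics/held_c.png

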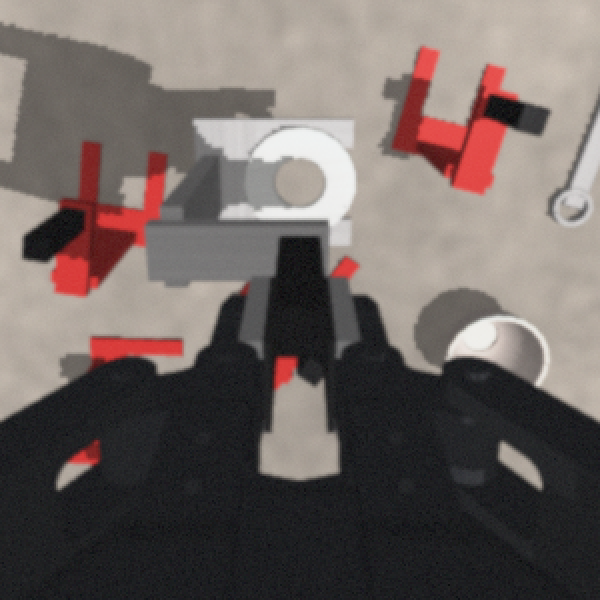

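Held: the fork looks level and the ring lies on it, with the hole centre at px (319.5,191.5) and the tine ends at (346,161) and (345,221). I carry it to the spigot and check above it.

Run:
```python
from h import *
c=pickle.load(open('w_held.pkl','rb'))
P=lambda u,v,z:plane(c,170+u/2,100+v/2,z)
e1,e2=P(353,122,.159),P(351,243,.159);r=P(299,183,.165)
print(e1,e2,np.linalg.norm(e1-e2),'ring',r)
mid=(e1+e2)/2; ax=np.array([np.cos(-.033),np.sin(-.033),0]); o=mid-.026*ax
print('lifter',o-c['p'],'ring',r-c['p'])
off=np.array([ (r-c['p'])[0]*.5+(o-c['p'])[0]*.5, (o-c['p'])[1]*.6+(r-c['p'])[1]*.4])
g=np.array([.4913,.265])-off;print('goal',g)
manip.servo_line([g[0],g[1],.29],rate=.09)
manip.hold(.5);c=shot('wrist','w_hover');s=shot('side','s_hover')
print(manip.get_position(),manip.get_time())
x=c['image'][100:250,220:420,::-1];y=s['image'][180:330,240:440,::-1]
cv2.imwrite('pics/hover.png',np.hstack([cv2.resize(i,(400,300),interpolation=cv2.INTER_CUBIC) for i in (x,y)]))
print(proj(c,[.4913,.265,.122]))
```

```text
[ 0.58500066 -0.1378731   0.159     ] [ 0.58359392 -0.20020803  0.159     ] 0.06235080987792249 ring [ 0.55786102 -0.1660256   0.165     ]
lifter [ 6.28761974e-05 -1.80093445e-04 -1.30871593e-01] ring [-0.00038755  0.00197703 -0.12487159]
goal [0.49146234 0.26431725]
[0.49147431 0.26433447 0.29000208] 17.875
[np.float64(319.6946139497432), np.float64(183.37392421388256)]
```

View pics/hover.png

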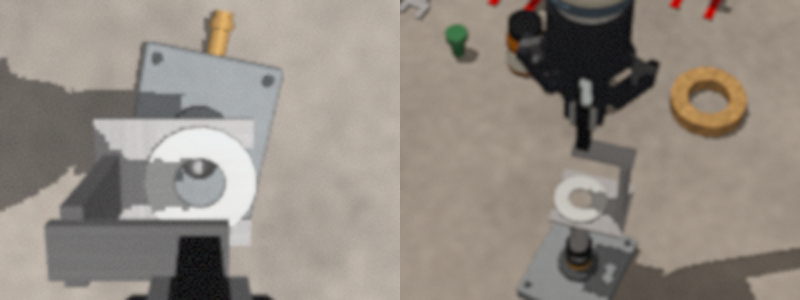

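Hover: the nose shows at px (319,183.5) through the ring hole, as predicted, and the ring is level. I now estimate the sleeve-top height from the trap view.

Run:
```python
from h import *
a=pickle.load(open('w_trap.pkl','rb'))
for u,v,y in((195,265,.276),(195,240,.2805),(196,225,.2805)):
    o,d=ray(a,275+u*.24,165+v*.24);t=(y-o[1])/d[1];print(u,v,(o+d*t).round(4))
col=a['image'][205:260,275+46:275+50].astype(int).mean(1).round().astype(int)
print([(205+i,*c) for i,c in enumerate(col)])
for h in (.054,.06,.07,.08,.092):
    print(h,[round(proj(a,[.4913,y,h])[1],1) for y in (.2805,.276,.265,.2495)])
```

```text
195 265 [0.4917 0.276  0.0691]
195 240 [0.4918 0.2805 0.0601]
196 225 [0.4922 0.2805 0.0466]
[(205, np.int64(157), np.int64(162), np.int64(164)), (206, np.int64(153), np.int64(159), np.int64(161)), (207, np.int64(133), np.int64(137), np.int64(139)), (208, np.int64(88), np.int64(90), np.int64(92)), (209, np.int64(68), np.int64(69), np.int64(70)), (210, np.int64(81), np.int64(84), np.int64(85)), (211, np.int64(89), np.int64(91), np.int64(92)), (212, np.int64(90), np.int64(92), np.int64(93)), (213, np.int64(90), np.int64(92), np.int64(93)), (214, np.int64(89), np.int64(92), np.int64(94)), (215, np.int64(86), np.int64(87), np.int64(89)), (216, np.int64(85), np.int64(82), np.int64(77)), (217, np.int64(82), np.int64(70), np.int64(57)), (218, np.int64(69), np.int64(57), np.int64(40)), (219, np.int64(48), np.int64(42), np.int64(35)), (220, np.int64(35), np.int64(34), np.int64(32)), (221, np.int64(34), np.int64(35), np.int64(34)), (222, np.int64(37), np.int64(37), np.int64(38)), (223, np.int64(38), np.int64(36), np.int64(39)), (224, np.int64(28), np.int64(28), np.int64(29)), (225, np.int64(32
[... 1457 characters left out ...]
.int64(180), np.int64(180)), (255, np.int64(192), np.int64(189), np.int64(189)), (256, np.int64(189), np.int64(186), np.int64(186)), (257, np.int64(183), np.int64(180), np.int64(180)), (258, np.int64(176), np.int64(173), np.int64(174)), (259, np.int64(163), np.int64(162), np.int64(164))]
0.054 [np.float64(220.9), np.float64(224.3), np.float64(232.3), np.float64(243.4)]
0.06 [np.float64(222.6), np.float64(225.9), np.float64(234.1), np.float64(245.4)]
0.07 [np.float64(225.4), np.float64(228.9), np.float64(237.2), np.float64(248.7)]
0.08 [np.float64(228.4), np.float64(231.9), np.float64(240.5), np.float64(252.3)]
0.092 [np.float64(232.2), np.float64(235.9), np.float64(244.7), np.float64(256.8)]
```

Sleeve top is at about 0.069, from the edges at rows 225.5 and 228. I lower with force checks until the blade is about 5 mm below it.

Run:
```python
from h import *
g=[.4914,.2645]
def F(): return np.mean([(manip.hold(.01),manip.get_contact_force())[1] for _ in range(5)],0)
manip.hold(.2);b=F();print('base',b)
z=.262
manip.servo_line([*g,z],rate=.06)
ok=True
while z>.194:
    z=max(z-.004,.194);manip.servo_line([*g,z],rate=.03);f=F()-b
    print(round(z,3),f.round(1),end=' ')
    if abs(f).max()>4: ok=False;print('STOP');break
print(manip.get_time())
c=shot('wrist','w_low');s=shot('side','s_low')
x=c['image'][100:250,220:420,::-1];y=s['image'][240:330,270:390,::-1]
cv2.imwrite('pics/low.png',np.hstack([cv2.resize(i,(400,300),interpolation=cv2.INTER_CUBIC) for i in (x,y)]))
```

```text
base [-0.1313037   0.06022586 -2.32147477]
0.258 [ 0.5 -0.1 -0.3] 0.254 [ 0.1  0.1 -0.2] 0.25 [ 0.  -0.2  0.1] 0.246 [ 0.6 -0.  -0. ] 0.242 [-0.2 -0.3 -0.2] 0.238 [ 0.6 -0.1  0.1] 0.234 [ 0.4  0.2 -0.2] 0.23 [ 0.  -0.4 -0.4] 0.226 [ 0.1 -0.3 -0.1] 0.222 [ 0.  -0.2 -0.3] 0.218 [ 0.3 -0.1 -0.2] 0.214 [ 0.3 -0.  -0. ] 0.21 [ 0.3 -0.2 -0.2] 0.206 [ 0.1  0.2 -0.1] 0.202 [ 0.2  0.2 -0.2] 0.198 [-0.4 -0.1  0.1] 0.194 [ 0.2 -0.3  0.2] 24.2583
```

View pics/low.png

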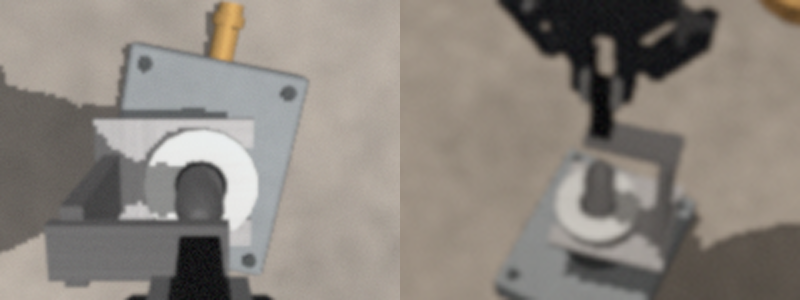

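The ring is round the spigot. I confirm it is off the tines by going a little lower and checking weight and apparent size.

Run:
```python
from h import *
def W(c):
    m=(c['image'].min(2)>205).astype(np.uint8);m[:,:220]=0;m[:,420:]=0;m[:100]=0;m[250:]=0
    n,l,s,ce=cv2.connectedComponentsWithStats(m);i=1+s[1:,4].argmax();return s[i]
for f in('w_held','w_hover','w_low'):print(f,W(pickle.load(open(f+'.pkl','rb'))))
for z in(.194,.190):
    manip.servo_line([.4914,.2645,z],rate=.03);manip.hold(.2)
    print(z,np.mean([(manip.hold(.01),manip.get_contact_force())[1] for _ in range(40)],0),W(shot('wrist')))
print(manip.get_time())
```

```text
w_held [ 296  161   52   53 1343]
w_hover [ 296  164   52   49 1175]
w_low [ 295  165   54   50 1027]
0.194 [-0.0242029   0.09815399 -2.00775836] [ 295  165   54   50 1028]
0.19 [-0.05402083 -0.07821499 -2.09931225] [ 295  166   54   51 1064]
26.0583
```

Run:
```python
from h import *
s=shot('side','s_low2')
for nm in('s_hover','s_low','s_low2'):
    s=pickle.load(open(nm+'.pkl','rb'));im=s['image'].copy()
    m=(im.min(2)>185).astype(np.uint8);q=np.zeros_like(m);q[250:330,280:380]=m[250:330,280:380]
    if nm=='s_hover': q=m*0;q[255:300,300:350]=m[255:300,300:350]
    n,l,st,ce=cv2.connectedComponentsWithStats(q);i=1+st[1:,4].argmax();print(nm,st[i])
th=np.linspace(0,2*np.pi,60)
for z in(.068,.072,.076,.080,.084):
    p=np.array([proj(s,[.4913+.028*np.cos(t),.265+.028*np.sin(t),z]) for t in th]);print(z,p.min(0).round(1),p.max(0).round(1))
cv2.imwrite('pics/low2.png',cv2.resize(s['image'][265:325,290:370,::-1],(640,480),interpolation=cv2.INTER_CUBIC))
```

```text
s_hover [319 270  20  19 134]
s_low [319 301  16  10  56]
s_low2 [319 301  16  10  59]
0.068 [316.8 289.6] [341.8 311.7]
0.072 [316.8 288.7] [341.8 310.8]
0.076 [316.8 287.8] [341.9 309.9]
0.08 [316.8 286.8] [342. 309.]
0.084 [316.8 285.9] [342.1 308.1]
```

View pics/low2.png

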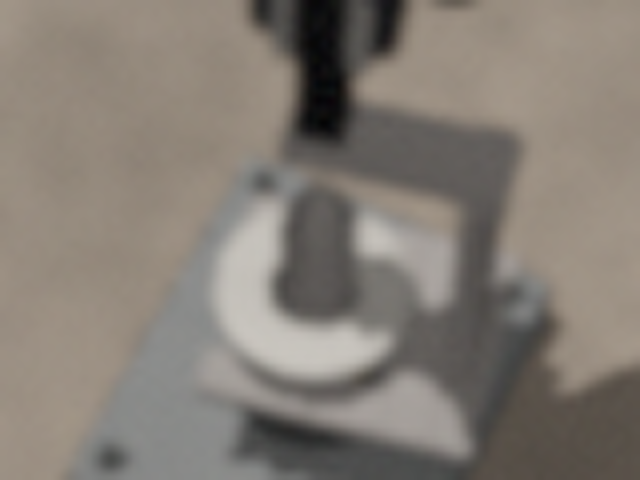

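The ring stays put in the side view, with its top at about z 0.075, while the fork is about 10 mm lower, so it lies on the sleeve. I retract the fork, go round over the ring and press.

Run:
```python
from h import *
ax=np.array([np.cos(-.033),np.sin(-.033)]);g=np.array([.4914,.2647])
def F(n=4): return np.mean([(manip.hold(.01),manip.get_contact_force())[1][2] for _ in range(n)])
manip.servo_line([*(np.array([.4914,.2645])-.072*ax),.190],rate=.05)
print('out',manip.get_contact_force())
manip.servo_line([*(g-.072*ax),.224],rate=.06)
s=shot('side','s_out');im=s['image']
m=(im.min(2)>185).astype(np.uint8);q=m*0;q[280:320,305:350]=m[280:320,305:350];ys,xs=np.nonzero(q);print('ring',xs.min(),xs.max(),ys.min(),ys.max())
manip.servo_line([*g,.224],rate=.05)
manip.hold(.3);b=F(20);print('base',b,manip.get_time())
z=.2145;manip.servo_line([*g,z],rate=.03)
log=[]
t0=manip.get_time()
while z>.182:
    f=F()-b;log.append((round(z*1e3,2),round(f,1)))
    if f>6.8 or manip.get_time()-t0>18:break
    z-=.0003;manip.servo_line([*g,z],rate=.01)
print(log[::4],log[-4:],manip.get_time())
```

```text
out [ 0.13587525  0.18556918 -2.09799851]
ring 319 339 294 310
base -2.0442487430797547 30.525
[(214.5, np.float64(0.3)), (213.3, np.float64(0.2)), (212.1, np.float64(-0.1)), (210.9, np.float64(0.1)), (209.7, np.float64(3.3)), (208.5, np.float64(3.3)), (207.3, np.float64(2.7)), (206.1, np.float64(2.8)), (204.9, np.float64(2.7)), (203.7, np.float64(2.8)), (202.5, np.float64(3.0)), (201.3, np.float64(2.8)), (200.1, np.float64(3.1)), (198.9, np.float64(2.9)), (197.7, np.float64(2.8)), (196.5, np.float64(3.1)), (195.3, np.float64(5.5))] [(196.2, np.float64(2.8)), (195.9, np.float64(3.2)), (195.6, np.float64(3.0)), (195.3, np.float64(5.5))] 49.1583
```

Run:
```python
from h import *
ax=np.array([np.cos(-.033),np.sin(-.033)]);g=np.array([.4914,.2647]);b=-2.04
def F(n=4): return np.mean([(manip.hold(.01),manip.get_contact_force())[1][2] for _ in range(n)])
p=np.array([*(g-.15*ax),.1355]);print('ik',manip.solve_ik(p,manip.get_ee_rot()) is not None)
z=.1953;f=F()-b;L=[round(f,1)]
for _ in range(22):
    if f>13.4:break
    z-=min(.0002,max(.00004,(14-f)/25e3*.7));manip.servo_line([*g,z],rate=.01);f=F()-b;L.append(round(f,1))
for _ in range(8): L.append(('h',round(F(10)-b,1)))
print(z,L,manip.get_time())
```

```text
ik True
0.19378577522516435 [np.float64(5.2), np.float64(7.1), np.float64(8.1), np.float64(9.2), np.float64(10.0), np.float64(10.2), np.float64(10.6), np.float64(11.2), np.float64(11.3), np.float64(11.7), np.float64(12.3), np.float64(12.8), np.float64(12.5), np.float64(12.7), np.float64(12.7), np.float64(13.4), np.float64(13.3), np.float64(13.7), ('h', np.float64(13.2)), ('h', np.float64(13.7)), ('h', np.float64(13.5)), ('h', np.float64(13.5)), ('h', np.float64(13.4)), ('h', np.float64(13.6)), ('h', np.float64(13.4)), ('h', np.float64(13.5))] 54.675
```

Firm push held at 13.5 N for 0.8 s on a clear stop. I now put the lifter down.

Run:
```python
from h import *
ax=np.array([np.cos(-.033),np.sin(-.033)]);g=np.array([.4914,.2647]);b=-2.04
e=g-.15*ax
F=lambda n=4:np.mean([(manip.hold(.01),manip.get_contact_force())[1][2] for _ in range(n)])
manip.servo_line([*g,.212],rate=.05)
manip.servo_line([*e,.212],rate=.09)
manip.servo_line([*e,.141],rate=.06)
z=.141
while z>.132 and F()-b<1.0: z-=.001;manip.servo_line([*e,z],rate=.03)
print('down',z,F()-b,manip.get_time())
manip.command_gripper(.045)
manip.servo_line([*e,.26],rate=.12)
print(manip.get_width(),manip.get_time())
t=shot('top','t_end')['image'];s=shot('side','s_end')['image']
r=lambda i:cv2.resize(i[:,:,::-1],(400,300),interpolation=cv2.INTER_CUBIC)
cv2.imwrite('pics/end.png',np.hstack([r(t[200:320,180:340]),r(s[220:370,270:470])]))
```

```text
down 0.13499999999999998 5.173043825077366 60.1083
0.04501174681354348 61.7167
```

View pics/end.png

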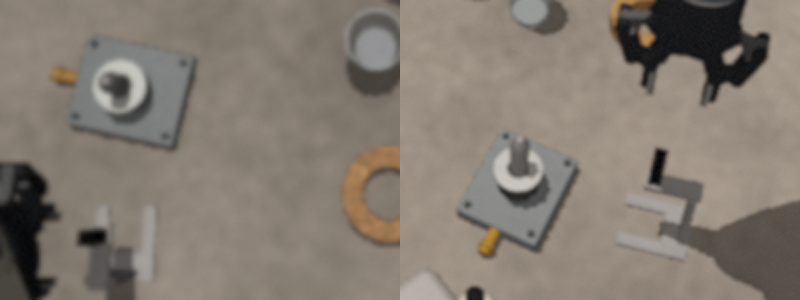

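The ring lies on the lowered sleeve round the spigot, the lifter stands upright on the bare bench clear of the trap, and the gripper is free.

```bash
python3 -c "
from rig import manip
print(manip.sign_off())"
```

```text
the job is handed in; nothing more can be done
None
```

The job is done and handed in at about 62 s: the ring lies on the sleeve, which I pushed about 14.5 mm down to its stop and held at about 13.5 N for 0.8 s, and the lifter stands upright on the bare bench clear of the trap.

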